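Nip up the taper plug on the filling manifold

ROBOT

A 7-joint arm with a two-finger parallel gripper is mounted at the origin on a cart in front of the work surface, level with it; the furniture and walls round the work are solid. World frame = base frame: x ahead of the robot, y to its left, z up, the work surface at z = 0. Lengths are in m, angles in rad, forces in N, time in s.
With the tool pointing down it reaches from about 0.425 to 1.025 m from the base axis. Payload 9.4 kg.
Tool frame: the origin (TCP) lies at the very end of the fingers, on their centre line; the grasp point (between the pads) lies 19 mm behind it; z points along the fingers, y is the line along which they close (so a half turn about z gives the same grasp; the last joint's range is limited). The gripper opens to 85 mm and grips with 20 to 120 N. Pads are 22 mm wide; open, the fingers measure 114 mm over their backs; the gripper's body (76 mm by 85 mm) begins 54 mm behind the grasp point. The pads swing forward as they close: fully open they stand 13 mm farther back than shut.
Start: joints at [-1.235, 0.599, -0.003, 1.599, 0.002, 0.943, -0.08], TCP at [0.291, 0.664, 0.231] pointing down, gripper open.
Joint ranges: [-2.57, 2.57], [-0.35, 1.97], [-1.29, 1.29], [0.11, 2.56], [-1.05, 4.19], [0.11, 1.86], [-2.63, 2.63]. Speed limits (rad/s): [2.22, 2.22, 3.01, 3.01, 3.14, 3.14, 3.14].

INTERFACE

Orientations are given as a unit quaternion [w, x, y, z].
In Python, from plant import manip, cams gives the robot as it stands (manip), with the cameras (cams).
- The arm moves only by the shell command python3 shift.py 'ROWS' [OPENING]. ROWS is a JSON list of rows, 1 to 12 of them, each an object with the fields d (a list: dx, dy, dz in a scale on which 1.0 is 50 cm), r (a list: a rotation vector rx, ry, rz in fractions of the full range, 1 being 2 rad); a field left out counts as zero; each row shifts and turns the commanded pose from where the row before left it, along the tool's axes as they then stand; what a row does not reach is not made up. A row lasts 1/12 s, in which the tool goes at most 0.0417 m and 0.125 rad, less where a joint would pass 70% of its speed; a pose out of reach is approached as far as the arm can. OPENING is the opening from 0.0 (shut) to 1.0 (fully open), set as the command begins (- or left out keeps the last). The fingers move at their own pace and stop on an object; the grip force is fixed at half the most. Time passes only in rows, so rows that do not move let the fingers close. It prints the time, the measured TCP pose, the force, the opening and the grip force at its end. Input that does not fit is refused with a message, and nothing moves.
- manip.state(): the state, without advancing time (a new reading comes with each control period).
- cams.get_image(name): name is "scene" or "top"; returns the picture (420x560x3 uint8, red, green, blue); there is no depth.
- cams.get_calibration(name): a dict with "K" (3x3 intrinsics, pixels), "R" (3x3) and "t" (3): a world point X has camera coordinates R X + t. Camera axes: x right, y down, z forward; pixel columns grow to the right and rows downward; lengths in m; the calibration is good to about 2 mm. A picture is of the moment at which its call begins. get_calibration takes no time and is no camera call.
- manip.hand_in(): hands the job in; it is judged then, once.
The state is a dict: "t": time; "qpos": joint angles; "joint_vel": joint speeds; "joint_torque": joint torques, N m; "ee_pos": TCP position; "eef_rot": TCP orientation; "force": force on the tool from outside, world axes, zero at the start; "moment": the same for the moment, N m; "gripper_width": opening from 0.0 (shut) to 1.0 (fully open); "finger_force": force on a finger pad.
Only numpy, scipy, OpenCV 4.12 (cv2) and the standard library are available. Lean on these libraries where they do the work, as an engineer would, in place of code of your own. Each camera call takes 0.05 s, during which the arm holds its last target. There are 200 camera calls.

TASK

The brass T-handled taper plug on the filling line's manifold is only loosely screwed in. Grip its cross bar from above, turn it clockwise until it goes snug in its taper, nip it up about another 20 degrees and stop, without forcing it further; then let go. Leave the black-handled vent plug beside it as it is set.

Things in the scene. Friction and masses are not known exactly. Their poses are not given: they have to be found in the camera images.
- plug_bar (a point): Centre of the golden brass cross bar (64 long, 14 thick, 24 tall) of the taper plug to tighten; x along the bar, z up, on the plug's vertical axis, 109 mm above the table. Below it a springy neck (13 thick, 12 long; twists 0.2 rad per Nm, springs back on release) on a hex collar 36 across, top 24 mm below the point. Does not rise or sink; clockwise from above tightens; loose, it turns at 0.05 Nm.
- plug_taper (a joint): How far the brass plug (collar, not bar) is turned past the point where it went snug, rad: 0 while loose, growing clockwise, kept on release; 0.35 (20 degrees) is wanted. The loose turn before snug differs each time, 0.1 to 0.9 rad, and cannot be seen; at snug the turning torque jumps to 0.5 Nm, then rises 0.4 Nm per rad.
- vent_plug (a joint): Angle of the black-handled vent plug (bystander on another port; same shape and sizes as the brass plug, but black plastic bar, dark steel collar) from where it was set, rad, clockwise positive; 0 at the start, to be left so.
- manifold: Fixed grey-painted block, 64 x 290 mm along its x and y, top 55 mm above the table, on a dark base plate 80 x 310 mm. Origin under its centre at table height, z up. Three ports on top at y = -100, 0 and 100 mm hold, in any order, the brass plug, the black-handled vent plug and a fixed brass hose union (no bar, top 83 mm above the table).

How it is judged:
At the end, for the whole second after the job is handed in: The brass plug rests turned between 0.12 and 0.6 rad (7 to 34 degrees) past the point where it went snug, and the vent plug is within 0.17 rad (10 degrees) of where it was set (value of joint plug_taper between 0.12 and 0.6 rad and velocity of joint plug_taper between -0.05 and 0.05 rad/s and value of joint vent_plug between -0.17 and 0.17 rad); the robot touches nothing.
It fails at once if the brass plug is forced more than 0.7 rad (40 degrees) past snug (value of joint plug_taper above 0.7 rad).
It fails at once if the vent plug is turned more than 0.17 rad (10 degrees) (value of joint vent_plug above 0.17 rad or value of joint vent_plug below -0.17 rad).
It also fails if it takes over 32 s, if anything falls off the work surface, if the arm or the gripper's body presses on something with over 40 N, if the wrist force passes 120 N, or if a joint passes its speed limit or range.

## Working session

There is one attempt and no reset: what is moved stays moved. The work goes in short steps, Python scripts to look and compute and a shell command to move; the robot and the scene stay as the last step left them, time stands still between calls to the robot, and variables do not carry over. Pictures are saved under pics/ and viewed, at most 10 in all, crops included, and the job is handed in when it is done.

```bash
ls; mkdir -p pics; python3 - <<'E'
from plant import manip, cams
import cv2,numpy as np
for n in("scene","top"):
    im=cams.get_image(n); cv2.imwrite(f"pics/{n}0.png",im[:,:,::-1]); c=cams.get_calibration(n); print(n,{k:np.round(v,3).tolist() for k,v in c.items()})
print(manip.state())
E
```

```text
pics
plant.py
shift.py
scene {'K': [[484.32, 0.0, 284.677], [0.0, 484.32, 207.546], [0.0, 0.0, 1.0]], 'R': [[0.929, -0.37, 0.019], [-0.187, -0.514, -0.837], [0.32, 0.774, -0.546]], 't': [-0.346, 0.318, 0.507]}
top {'K': [[530.588, 0.0, 277.267], [0.0, 530.588, 214.36], [0.0, 0.0, 1.0]], 'R': [[-0.026, -1.0, -0.009], [-0.992, 0.027, -0.125], [0.125, 0.006, -0.992]], 't': [0.317, 0.515, 0.881]}
{'t': 0.1, 'qpos': array([-1.23468907,  0.60006084, -0.00253249,  1.60004093,  0.0018088 ,
        0.94291896, -0.07981293]), 'joint_vel': array([ 0.00091593, -0.00248674, -0.00162956, -0.00215617, -0.00127298,
       -0.00219888,  0.00208705]), 'joint_torque': array([ 3.82465456e-03, -7.77989316e+01,  1.56958669e+00, -2.58631217e+01,
        1.26745473e-02,  5.43251139e-03, -3.72959255e-05]), 'ee_pos': array([0.29070785, 0.66370303, 0.23049533]), 'eef_rot': array([-7.40121217e-05,  2.04920717e-01,  9.78778316e-01, -7.09246716e-04]), 'force': array([-0.14581157, -0.7786875 , -0.36357162]), 'moment': array([ 0.04132153, -0.01440602,  0.00686943]), 'finger_force': 0.0, 'gripper_width': 0.9962372411456325}
```

View pics/scene0.png

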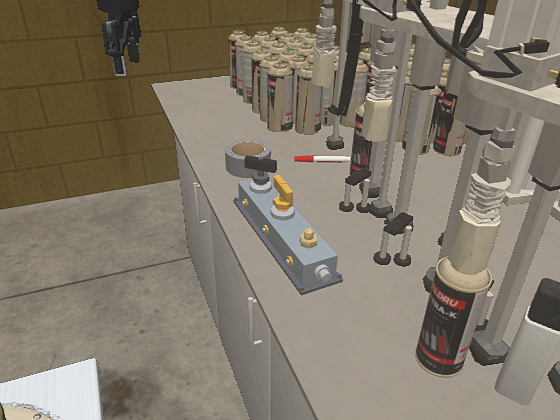

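View pics/top0.png

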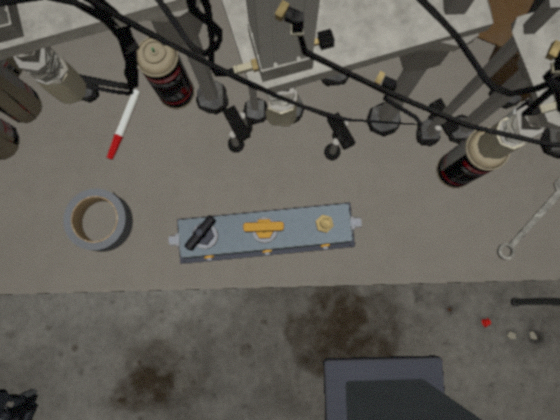

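The top view shows the brass bar at about (264,227), the black vent bar at (200,233) and the union at (325,224). In the scene view they are at (284,190), (261,163) and (309,238). Next I'll mask, triangulate and enlarge.

```bash
cat > h.py <<'E'
import numpy as np,cv2
from plant import manip, cams
C={n:cams.get_calibration(n) for n in("scene","top")}
def ray(n,p):
    c=C[n];R=np.array(c["R"]);o=-R.T@np.array(c["t"]);d=R.T@np.linalg.inv(c["K"])@[p[0],p[1],1];return o,d/np.linalg.norm(d)
def plane(n,p,z):
    o,d=ray(n,p);return o+d*(z-o[2])/d[2]
def tri(ps,pt):
    a,u=ray("scene",ps);b,v=ray("top",pt)
    s=np.linalg.lstsq(np.c_[u,-v],b-a,rcond=None)[0];P,Q=a+s[0]*u,b+s[1]*v
    return (P+Q)/2,np.linalg.norm(P-Q)
def proj(n,X):
    c=C[n];x=np.array(c["K"])@(np.array(c["R"])@X+c["t"]);return x[:2]/x[2]
E
python3 - <<'E'
from h import *
crops=[]
for n,(x,y,w,h) in {"scene":(225,140,110,110),"top":(165,190,200,80)}.items():
    im=cv2.imread(f"pics/{n}0.png");hsv=cv2.cvtColor(im,cv2.COLOR_BGR2HSV)
    m=cv2.inRange(hsv,(12,140,130),(32,255,255));k=np.zeros_like(m);k[y:y+h,x:x+w]=255;m&=k
    for c in cv2.findContours(m,0,2)[0]:
        if cv2.contourArea(c)>15: print(n,cv2.contourArea(c),cv2.minAreaRect(c),cv2.boundingRect(c))
    s=min(800//w,600//h);s=5 if n=="scene" else 4
    cv2.imwrite(f"pics/{n}_c.png",cv2.resize(im[y:y+h,x:x+w],None,fx=s,fy=s,interpolation=cv2.INTER_NEAREST))
E
```

```text
scene 311.0 ((282.5, 192.5), (35.0, 17.0), 90.0) (274, 175, 18, 36)
top 380.5 ((263.0, 228.5), (17.0, 38.0), 90.0) (244, 220, 39, 18)
```

View pics/scene_c.png

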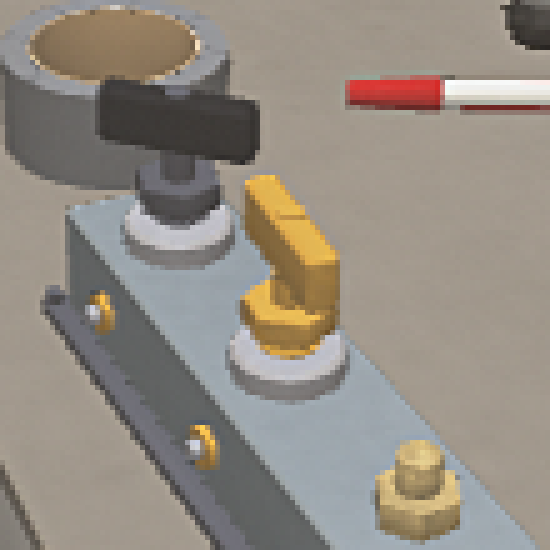

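View pics/top_c.png

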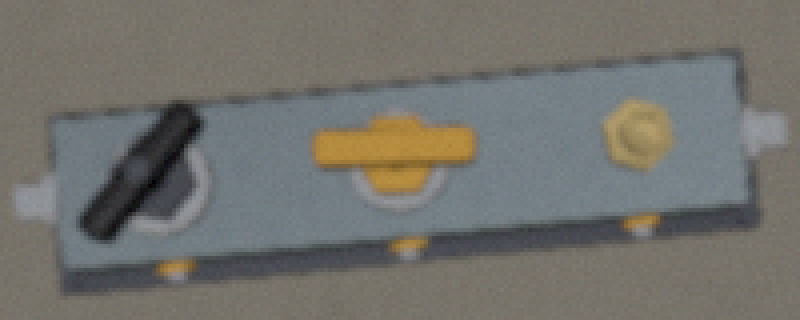

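The crops show the brass bar's top face: ends at about (243.5,226.5) and (283.8,226.5) in the top view, centre about (283.2,183.6) in the scene view. The black bar is angled, with its near end towards the brass plug.

```bash
python3 - <<'E'
from h import *
S=lambda x,y:(225+x/5,140+y/5)
T=lambda x,y:(165+x/4,190+y/4)
print("top-face centre",tri(S(291,218),T(394,147)))
print("ends far(left)",tri(S(260,180),T(314,147)),"near",tri(S(321,257),T(475,146)))
a,b=plane("top",T(314,147),.121),plane("top",T(475,146),.121);print(a,b,np.linalg.norm(a-b),(a+b)/2,np.arctan2(*(b-a)[1::-1]))
for n,p in{"scene":S(291,218),"top":T(394,147)}.items(): print(n,plane(n,p,.121))
print("black top centre",tri(S(182,97),T(141,170)))
a,b=plane("top",T(190,105),.121),plane("top",T(92,235),.121);print("black ends",a,b,np.linalg.norm(a-b))
u=plane("top",T(643,133),.083);print("union",u)
for p in((50,118),(740,50),(750,205),(64,268)):print("blk",plane("top",T(*p),.055))
from scipy.spatial.transform import Rotation as R
s=manip.state();print(R.from_quat(s["eef_rot"],scalar_first=True).as_matrix().round(3))
E
```

```text
top-face centre (array([0.49448302, 0.32413538, 0.11996279]), np.float64(0.0030197407497374717))
ends far(left) (array([0.49518138, 0.35546188, 0.11852426]), np.float64(0.0024105774091769117)) near (array([0.49343629, 0.29277342, 0.12208515]), np.float64(0.0022344994145072025))
[0.49377723 0.35567066 0.121     ] [0.49248896 0.29314097 0.121     ] 0.0625429551509164 [0.4931331  0.32440582 0.121     ] -1.5913959187932207
scene [0.49531639 0.32220102 0.121     ]
top [0.49294302 0.32459471 0.121     ]
black top centre (array([0.48837133, 0.42254974, 0.12049892]), np.float64(0.003593480657775781))
black ends [0.51151869 0.40370422 0.121     ] [0.46187828 0.44218436 0.121     ] 0.062808369358084
union [0.49985629 0.22454413 0.083     ]
blk [0.5158929  0.47124264 0.055     ]
blk [0.53689588 0.18000123 0.055     ]
blk [0.4714203  0.17864522 0.055     ]
blk [0.45271884 0.46554686 0.055     ]
[[-0.916  0.401 -0.   ]
 [ 0.401  0.916 -0.001]
 [-0.    -0.001 -1.   ]]
```

Measured heights (0.120 m for the bar top) and length (62.5 mm) match the text. The plug axis is at about (0.494, 0.324), with the bar nearly along y. First I translate above it; I'll turn afterwards.

Careful with the scale: shifts go in shares of 50 cm and turns go in shares of 2 rad. That gives: -0.027 m is -0.054, -0.019 m is -0.038.

```bash
python3 shift.py '[{"d": [-0.054, -0.038, 0]}, {"d": [-0.054, -0.038, 0]}, {"d": [-0.054, -0.038, 0]}, {"d": [-0.054, -0.038, 0]}, {"d": [-0.054, -0.038, 0]}, {"d": [-0.054, -0.038, 0]}, {"d": [-0.054, -0.038, 0]}, {"d": [-0.054, -0.038, 0]}, {"d": [-0.054, -0.038, 0]}, {"d": [-0.054, -0.038, 0]}, {"d": [-0.054, -0.038, 0]}, {"d": [-0.054, -0.038, 0]}]' 1.0
python3 shift.py '[{"r": [0, 0, 0.059]}, {"r": [0, 0, 0.059]}, {"r": [0, 0, 0.059]}, {"r": [0, 0, 0.059]}, {"r": [0, 0, 0.059]}, {"r": [0, 0, 0.059]}, {"r": [0, 0, 0.059]}, {"r": [0, 0, 0.059]}, {"r": [0, 0, 0.059]}, {"r": [0, 0, 0.059]}, {}, {}]'
cat > st.py <<'E'
from h import *
from scipy.spatial.transform import Rotation as R
s=manip.state();M=R.from_quat(s["eef_rot"],scalar_first=True).as_matrix()
yaw=np.arctan2(M[1,1],M[0,1])
print("t",s["t"],"pos",s["ee_pos"].round(4),"yaw",round(yaw,4),"tilt",M[:2,2].round(3),"q7",s["qpos"][6].round(3),"F",s["force"].round(2),"M",s["moment"].round(3),"w",round(s["gripper_width"],3),"ff",np.round(s["finger_force"],1))
print("to axis at z.093, tool axes",(M.T@(np.array([.494,.324,.093])-s["ee_pos"])).round(4),"rot",round(yaw+.0206,3))
E
python3 st.py
```

```text
t: 1.1
ee_pos: [0.4967, 0.3237, 0.2311]
eef_rot: [-0.0, 0.205, 0.979, -0.0]
force: [1.3, 0.1, 0.1]
gripper_width: 0.999
finger_force: 0.0
t: 2.1
ee_pos: [0.4959, 0.3254, 0.231]
eef_rot: [0.0, 0.713, 0.701, -0.0]
force: [-0.5, 0.8, -1.0]
gripper_width: 0.995
finger_force: 0.0
t 2.1 pos [0.4959 0.3254 0.231 ] yaw -0.018 tilt [-0.    -0.001] q7 -0.484 F [-0.49  0.81 -0.96] M [-0.012 -0.047  0.027] w 0.995 ff 0.0
to axis at z.093, tool axes [-0.0013 -0.0018  0.138 ] rot 0.003
```

Converted, 0.02 m is 0.04, 0.018 m is 0.036.

```bash
python3 shift.py '[{"d": [-0.002, -0.004, 0.04]}, {"d": [0, 0, 0.04]}, {"d": [0, 0, 0.04]}, {"d": [0, 0, 0.04]}, {"d": [0, 0, 0.04]}, {"d": [0, 0, 0.036]}, {"d": [0, 0, 0.02]}, {"d": [0, 0, 0.02]}, {}, {}]'
python3 st.py; python3 - <<'E'
from h import *
a=cams.get_image("scene")[110:260,190:380,::-1];b=cams.get_image("top")[170:290,170:360,::-1]
cv2.imwrite("pics/pre.png",cv2.resize(np.vstack([a,b]),None,fx=2.2,fy=2.2))
E
```

```text
t: 2.93
ee_pos: [0.4943, 0.3243, 0.0933]
eef_rot: [-0.0, 0.715, 0.7, -0.0]
force: [0.0, -0.6, 0.1]
gripper_width: 1.003
finger_force: 0.0
t 2.9333 pos [0.4943 0.3243 0.0933] yaw -0.0211 tilt [-0. -0.] q7 -0.408 F [ 0.04 -0.61  0.12] M [-0.029 -0.044 -0.029] w 1.003 ff 0.0
to axis at z.093, tool axes [-0.0003 -0.0003  0.0003] rot -0.001
```

View pics/pre.png

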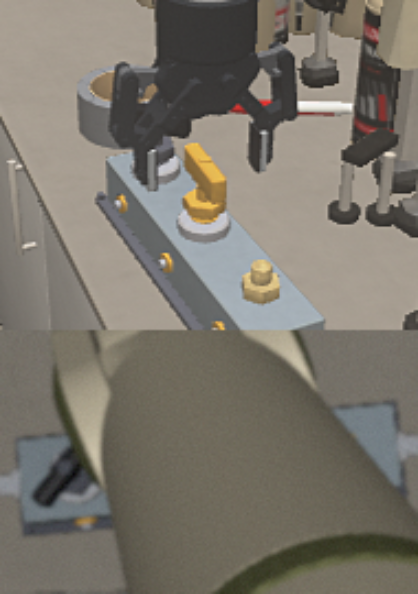

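The open fingers straddle the brass bar (crop about (205,170)) and clear the black bar. Nothing is touching. Now I close.

Converted, 0.03 rad is 0.015.

```bash
python3 shift.py '[{}, {}, {}, {}, {}, {}, {}, {}, {}, {}]' 0.0
python3 st.py;python3 shift.py '[{"r": [0, 0, 0.015]}, {}]' >/dev/null; python3 st.py
```

```text
t: 3.87
ee_pos: [0.4954, 0.3243, 0.0937]
eef_rot: [0.001, 0.715, 0.699, 0.001]
force: [6.1, -2.2, 4.1]
gripper_width: 0.154
finger_force: 60.3
t 3.8667 pos [0.4954 0.3243 0.0937] yaw -0.0226 tilt [0.002 0.001] q7 -0.409 F [ 6.08 -2.2   4.05] M [-0.28  -1.087  0.016] w 0.154 ff 60.3
to axis at z.093, tool axes [-0.0004 -0.0014  0.0007] rot -0.002
t 4.0333 pos [0.4953 0.3243 0.0937] yaw -0.0549 tilt [0.002 0.001] q7 -0.431 F [ 6.16 -0.42  4.45] M [-3.070e-01 -1.111e+00 -1.000e-03] w 0.155 ff 60.4
to axis at z.093, tool axes [-0.0004 -0.0013  0.0007] rot -0.034
```

Gripped at width 0.154 (about 13 mm), which matches the bar. I'll relieve the side load, then turn in small steps while watching Mz.

Converted, 0.002 m is 0.004.

```bash
python3 shift.py '[{"d": [0, 0.004, 0]}, {}]' >/dev/null; python3 st.py
for i in 1 ; do python3 shift.py '[{"r": [0, 0, 0.0125]}, {"r": [0, 0, 0.0125]}, {}]' >/dev/null; python3 st.py|grep -v axis; python3 shift.py '[{"r": [0, 0, 0.0125]}, {"r": [0, 0, 0.0125]}, {}]' >/dev/null; python3 st.py|grep -v axis; done
```

```text
t 4.2 pos [0.4956 0.3243 0.0936] yaw -0.0526 tilt [-0.001  0.   ] q7 -0.428 F [ 0.15 -1.04  9.56] M [-0.231  0.083 -0.015] w 0.148 ff 60.9
to axis at z.093, tool axes [-0.0004 -0.0015  0.0006] rot -0.032
t 4.45 pos [0.4955 0.3244 0.0937] yaw -0.104 tilt [-0.001  0.   ] q7 -0.462 F [ 0.39 -1.34  8.84] M [-0.174  0.122 -0.002] w 0.153 ff 60.9
t 4.7 pos [0.4954 0.3244 0.0937] yaw -0.1539 tilt [-0.001  0.   ] q7 -0.496 F [-0.24 -0.71  9.51] M [-0.192  0.127  0.044] w 0.152 ff 61.0
```

Converted, 0.025 rad is 0.0125.

```bash
python3 shift.py '[{"r": [0, 0, 0.0125]}, {"r": [0, 0, 0.0125]}, {}]' >/dev/null; python3 st.py|grep -v axis
python3 shift.py '[{"r": [0, 0, 0.0125]}, {"r": [0, 0, 0.0125]}, {}]' >/dev/null; python3 st.py|grep -v axis
python3 shift.py '[{"r": [0, 0, 0.0125]}, {"r": [0, 0, 0.0125]}, {}]' >/dev/null; python3 st.py|grep -v axis
python3 shift.py '[{"r": [0, 0, 0.0125]}, {"r": [0, 0, 0.0125]}, {}]' >/dev/null; python3 st.py|grep -v axis
```

```text
t 4.95 pos [0.4953 0.3244 0.0936] yaw -0.2038 tilt [-0.001  0.   ] q7 -0.529 F [-0.31 -0.7  10.35] M [-0.121  0.169 -0.   ] w 0.15 ff 61.0
t 5.2 pos [0.4952 0.3244 0.0936] yaw -0.2538 tilt [-0.002  0.   ] q7 -0.562 F [ 0.05 -0.61 10.28] M [-0.158  0.214  0.002] w 0.153 ff 61.0
t 5.45 pos [0.4951 0.3245 0.0936] yaw -0.3038 tilt [-0.002  0.   ] q7 -0.596 F [-0.89 -0.32  9.41] M [-0.079  0.297  0.042] w 0.152 ff 61.1
t 5.7 pos [0.4951 0.3245 0.0936] yaw -0.3537 tilt [-0.002  0.   ] q7 -0.629 F [-0.84 -1.86 10.54] M [-0.052  0.361  0.057] w 0.155 ff 61.1
```

Converted, 0.025 rad is 0.0125.

```bash
python3 shift.py '[{"r": [0, 0, 0.0125]}, {"r": [0, 0, 0.0125]}, {}]' >/dev/null; python3 st.py|grep -v axis
python3 shift.py '[{"r": [0, 0, 0.0125]}, {"r": [0, 0, 0.0125]}, {}]' >/dev/null; python3 st.py|grep -v axis
python3 shift.py '[{"r": [0, 0, 0.0125]}, {"r": [0, 0, 0.0125]}, {}]' >/dev/null; python3 st.py|grep -v axis
python3 shift.py '[{"r": [0, 0, 0.0125]}, {"r": [0, 0, 0.0125]}, {}]' >/dev/null; python3 st.py|grep -v axis
```

```text
t 5.95 pos [0.4949 0.3245 0.0936] yaw -0.4037 tilt [-0.002  0.   ] q7 -0.663 F [-2.01 -0.91 10.19] M [ 0.041  0.441 -0.007] w 0.155 ff 61.1
t 6.2 pos [0.4949 0.3246 0.0936] yaw -0.4536 tilt [-0.002  0.   ] q7 -0.696 F [-2.94 -0.16  9.81] M [-0.005  0.45  -0.007] w 0.151 ff 61.1
t 6.45 pos [0.4948 0.3247 0.0936] yaw -0.5036 tilt [-0.002  0.001] q7 -0.73 F [-2.3  -0.32 11.04] M [0.025 0.52  0.069] w 0.152 ff 61.2
t 6.7 pos [0.4947 0.3247 0.0936] yaw -0.5535 tilt [-0.002  0.001] q7 -0.764 F [-2.87  0.55 10.9 ] M [0.044 0.55  0.009] w 0.156 ff 61.2
```

Converted, 0.025 rad is 0.0125.

```bash
python3 shift.py '[{"r": [0, 0, 0.0125]}, {"r": [0, 0, 0.0125]}, {}]' >/dev/null; python3 st.py|grep -v axis
python3 shift.py '[{"r": [0, 0, 0.0125]}, {"r": [0, 0, 0.0125]}, {}]' >/dev/null; python3 st.py|grep -v axis
python3 shift.py '[{"r": [0, 0, 0.0125]}, {"r": [0, 0, 0.0125]}, {}]' >/dev/null; python3 st.py|grep -v axis
python3 shift.py '[{"r": [0, 0, 0.0125]}, {"r": [0, 0, 0.0125]}, {}]' >/dev/null; python3 st.py|grep -v axis
```

```text
t 6.95 pos [0.4947 0.3248 0.0936] yaw -0.6035 tilt [-0.002  0.001] q7 -0.798 F [-2.57 -0.54 10.03] M [ 0.106  0.513 -0.036] w 0.146 ff 61.3
t 7.2 pos [0.4946 0.3249 0.0936] yaw -0.653 tilt [-0.003  0.001] q7 -0.831 F [-1.85  0.14 10.42] M [0.094 0.628 0.217] w 0.151 ff 61.4
t 7.45 pos [0.4946 0.3249 0.0936] yaw -0.7024 tilt [-0.003  0.001] q7 -0.865 F [-3.01  0.93 11.83] M [0.132 0.61  0.404] w 0.151 ff 61.7
t 7.7 pos [0.4945 0.325  0.0936] yaw -0.752 tilt [-0.003  0.001] q7 -0.899 F [-3.2   0.37 12.04] M [0.182 0.651 0.498] w 0.154 ff 61.9
```

Snug came at yaw about -0.625. Torque climbed at the neck's stiffness to about 0.5 Nm. For 0.35 past snug, allowing about 0.12 of neck twist, the target yaw is about -1.09.

Converted, 0.025 rad is 0.0125.

```bash
python3 shift.py '[{"r": [0, 0, 0.0125]}, {"r": [0, 0, 0.0125]}, {"r": [0, 0, 0.0125]}, {"r": [0, 0, 0.0125]}, {}]' >/dev/null; python3 st.py|grep -v axis
python3 shift.py '[{"r": [0, 0, 0.0125]}, {"r": [0, 0, 0.0125]}, {"r": [0, 0, 0.0125]}, {"r": [0, 0, 0.0125]}, {}]' >/dev/null; python3 st.py|grep -v axis
```

```text
t 8.1167 pos [0.4944 0.3252 0.0936] yaw -0.8519 tilt [-0.003  0.001] q7 -0.967 F [-3.44  0.43 11.7 ] M [0.286 0.706 0.549] w 0.153 ff 62.0
t 8.5333 pos [0.4944 0.3253 0.0936] yaw -0.9516 tilt [-0.003  0.001] q7 -1.036 F [-4.06  1.02 12.98] M [0.338 0.738 0.626] w 0.149 ff 62.1
```

Converted, 0.025 rad is 0.0125.

```bash
python3 shift.py '[{"r": [0, 0, 0.0125]}, {"r": [0, 0, 0.0125]}, {"r": [0, 0, 0.0125]}, {"r": [0, 0, 0.0125]}, {"r": [0, 0, 0.0125]}, {}, {}]' >/dev/null; python3 st.py|grep -v axis
```

```text
t 9.1167 pos [0.4943 0.3255 0.0936] yaw -1.075 tilt [-0.003  0.001] q7 -1.122 F [-4.1   0.65 11.58] M [0.41  0.815 0.607] w 0.153 ff 62.4
```

Converted, -0.025 rad is -0.0125.

```bash
python3 shift.py '[{"r": [0, 0, -0.0125]}, {"r": [0, 0, -0.0125]}, {"r": [0, 0, -0.0125]}, {"r": [0, 0, -0.0125]}, {}, {}]' >/dev/null; python3 st.py|grep -v axis
python3 shift.py '[{}, {}, {}, {}, {}, {}, {}, {}]' 0.8 >/dev/null; python3 st.py|grep -v axis
```

```text
t 9.6167 pos [0.4943 0.3253 0.0936] yaw -0.9761 tilt [-0.003  0.001] q7 -1.053 F [-3.47  0.9  10.19] M [0.397 0.78  0.187] w 0.153 ff 61.3
t 10.2833 pos [0.4962 0.3242 0.0932] yaw -0.9771 tilt [-0. -0.] q7 -1.053 F [-0.09  0.63  0.02] M [ 0.012  0.006 -0.079] w 0.799 ff 0.0
```

Converted, -0.03 m is -0.06, -0.015 m is -0.03.

```bash
python3 shift.py '[{"d": [0, 0, -0.03]}, {"d": [0, 0, -0.06]}, {"d": [0, 0, -0.06]}, {"d": [0, 0, -0.06]}, {"d": [0, 0, -0.06]}, {}]'
python3 shift.py '[{"d": [0, 0.08, 0]}, {"d": [0, 0.08, 0]}, {"d": [0, 0.08, 0]}, {"d": [0, 0.08, 0]}, {}]' >/dev/null; python3 st.py
python3 - <<'E'
from h import *
a=cams.get_image("scene")[110:260,190:380,::-1];b=cams.get_image("top")[170:290,170:360,::-1]
cv2.imwrite("pics/post.png",cv2.resize(np.vstack([a,b]),None,fx=2.2,fy=2.2))
E
```

```text
t: 10.78
ee_pos: [0.4986, 0.3248, 0.2335]
eef_rot: [-0.001, 0.956, 0.292, 0.003]
force: [0.5, 0.3, 0.1]
gripper_width: 0.801
finger_force: 0.0
t 11.2 pos [0.5898 0.1827 0.2292] yaw -0.987 tilt [ 0.004 -0.003] q7 -0.937 F [ 0.11 -0.65  0.37] M [-0.043  0.02   0.026] w 0.797 ff 0.0
to axis at z.093, tool axes [-0.0022 -0.1714  0.1353] rot -0.966
```

View pics/post.png

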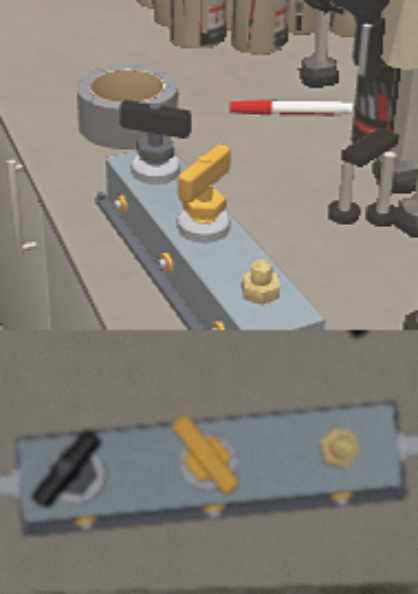

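The top view shows the brass bar running from (180,422) to (232,488) in the crop, turned about 0.90 rad clockwise. Snug was at about 0.60, so it now sits about 0.3 past snug. The black bar is unchanged and the robot is clear.

```bash
python3 -c "
from plant import manip, cams
print(manip.hand_in())"
```

```text
the job is handed in; nothing more can be done
None
```

The brass plug is snug and nipped up about 0.3 rad (roughly 18 degrees) further by my torque and camera estimates, then released; the vent plug looks unmoved, and I handed the job in at about 11 s (no verdict was shown).

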